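# Hang the shelf bracket on the enclosure's screw

### The arm

A 6-joint arm with a two-finger parallel gripper is mounted at the origin on the work surface. World frame = base frame: x ahead of the robot, y to its left, z up, the work surface at z = 0. Lengths are in m, angles in rad, forces in N, time in s.
With the tool pointing down it reaches from about 0.3 to 0.85 m from the base axis. Payload 5.4 kg.
Tool frame: the origin (TCP) lies midway between the tips of the shut fingers; the grasp point (between the pads) lies 19 mm behind it; z points along the fingers, y is the line along which they close (so a half turn about z gives the same grasp; the last joint's range is limited). The gripper opens to 85 mm and grips with 20 to 120 N. Pads are 22 mm wide; open, the fingers measure 114 mm over their backs; the gripper's body (76 mm by 85 mm) begins 54 mm behind the grasp point. The pads swing forward as they close: fully open they stand 13 mm farther back than shut.
Start: joints at [-1.453, 0.158, 1.597, -0, 1.386, -0.21], TCP at [0.185, -0.544, 0.231] pointing down, gripper open.
Joint ranges: [-2.91, 2.91], [-0.94, 2.29], [0.18, 2.7], [-1.29, 4.43], [0.17, 2.64], [-3, 3]. Speed limits (rad/s): [2.57, 2.57, 3.14, 3.14, 3.14, 3.14].

### API

Orientations are given as a 3x3 rotation matrix whose columns are the frame's x, y, z axes.
In Python, from plant import * gives the robot as it stands.
- The arm moves only by the tool servo_tool, never from a script. Its argument "targets" is a list of rows, each a list of 7 numbers: the shift along the tool's x, y, z in m, then the turn, a rotation vector about the tool's x, y, z in degrees, then the gripper command: -1 is shut, 1 is fully open, values between are in proportion. In form: [[dx, dy, dz, ax, ay, az, fingers], ...]. A call has 1 to 20 rows; each row is the pose to reach, as a shift and turn from the pose commanded when the call began, along the tool's axes at that moment; what a row does not reach only later rows make up. A row lasts 1/12 s, in which the tool goes at most 41.7 mm and 7.16 degrees, less where a joint would pass 70% of its speed; a pose out of reach is approached as far as the arm can. A call with a gripper value outside its range is refused whole. The fingers move at their own pace and stop on an object; the grip force is fixed at half the most. Time passes only in rows, so rows that repeat a pose let the fingers close. It gives the time, the measured TCP pose, the force, the opening and the grip force at its end, in the units of the state.
- get_obs(): the state, without advancing time (a new reading comes with each control period).
- read_camera(name): name is "scene" or "top"; returns a dict with "pixels" (480x640x3 uint8, red, green, blue), "K" (3x3 intrinsics, pixels), "R" (3x3) and "t" (3): a world point X has camera coordinates R X + t. Camera axes: x right, y down, z forward; pixel columns grow to the right and rows downward; lengths in m; the calibration is good to about 2 mm. A picture is of the moment at which its call begins. There is no depth.
- hand_in(): hands the job in; it is judged then, once.
The state is a dict: "clock": time; "joints": joint angles; "qd": joint speeds; "tau": joint torques, N m; "position": TCP position; "eef_rot": TCP orientation; "contact_force": force on the tool from outside, world axes, zero at the start; "ft_torque": the same for the moment, N m; "gripper_width": finger opening in m; "grasp_force": force on a finger pad.
Only numpy, scipy, OpenCV 4.12 (cv2) and the standard library are available. Lean on these libraries where they do the work, as an engineer would, in place of code of your own. Each camera call takes 0.05 s, during which the arm holds its last target. There are 200 camera calls.

### The job

Hang the blue shelf bracket on the brass-headed screw in the face of the grey enclosure: pass the round end of its keyhole over the screw head, press the bracket gently back against the two black sprung buffers, then, still holding it, slide it down until the screw is fully home at the top of the slot, and let go so that it hangs straight. Do not force it, and leave the spirit level, the tape measure and the carton of screws where they are.

Things in the scene. Friction and masses are not known exactly. Their poses are not given: they have to be found in the camera images.
- bracket: Loose blue steel L bracket, 0.24 to 0.39 kg, standing upright on the table at the start. Origin: middle of the lower edge of its back face; x out of its front, z up, y along its width. Back plate 110 wide (y) x 130 high x 4 thick (x 0 to 4). Shelf at the bottom, 5 thick, out to x = 55, with a front lip 12 high. Keyhole and grip bar: see the points.
- hole (a point): On the bracket's back face, centre of the keyhole's round end: y 0, height 55, axes as the bracket's. An octagonal hole 22 across the flats goes through the plate; from it a slot 11 wide runs up to a slot end at height 79. The hole's upper corners are 45-degree ramps that lead into the slot.
- seat (a point): On the bracket's back face, y 0, height 75 (20 above the hole's centre), axes as the bracket's: where the screw's axis lies when the screw is fully home at the top of the slot.
- grip (a point): Middle of the black grip bar on the bracket's front, to be pinched from above across its 14 mm width (y): in the bracket's frame x 30, y 0, height 112.5. The bar is 25 high (height 100 to 125) and reaches from the plate out to x = 50. Axes as the bracket's.
- enclosure: Fixed light-grey sheet-steel enclosure on the table, 180 deep (x) x 280 wide (y) x 190 high. Origin: centre of its underside; z up; x points out of the face that bears the screw (away from the robot, turned a little either way), which is the plane x = 90.
- screw_line (a point): On the enclosure's screw face, mid width, 130 above the table; axes as the enclosure's. The screw stands out along +x at this height, clamped in a black level slot up to 12 to either side (y) of this point; this offset is not measured: see it or feel for it. Neck 8 in diameter, 8 long, then a brass head 16 in diameter, 5 thick, front rim bevelled to 13. Home: seat at this height.
- buffers (a point): Midpoint between the tips of two black sprung buffers on the enclosure's face, 12 in diameter, 32 to either side (y), at screw height, standing 7 out of the face; each gives way up to 6, at 0.9 N plus 0.9 N per mm. The plate passes behind the head only within 4 of the face; the buffers then press it on the head, so it will not drop by itself and must be pushed down, with 5 to 15 N.
- level: Loose yellow spirit level lying on the table, 24 x 240 x 50; origin under its centre. Leave alone.
- tape: Loose black and orange tape measure, 70 x 36 x 60; origin under its centre. Leave alone.
- carton: Loose open cardboard carton of screws, 100 x 75 x 45; origin under its centre. Leave alone.
There are look-alikes about, which are no part of the job. There is more than one size of the bracket; the job needs the smallest.

How it is judged:
By the outcome, as a careful person would: the job done as asked, in the order asked, and still so for the second after the job is handed in, with the robot touching nothing.
It also fails if it takes over 67 s, if anything falls off the work surface, if the arm or the gripper's body presses on something with over 40 N, if the wrist force passes 120 N, or if a joint passes its speed limit or range.

## Working session

There is one attempt and no reset: what is moved stays moved. The work goes in short steps, Python scripts to look and compute and a tool call to move; the robot and the scene stay as the last step left them, time stands still between calls to the robot, and variables do not carry over. Pictures are saved under pics/ and viewed, at most 10 in all, crops included, and the job is handed in when it is done.

Besides the shell and the picture viewer there is one more tool, called after "Emit:" as name([rows], argument=value, ...), one row to a line, values as JSON. servo_tool: Moves the arm, as the interface text tells. Its arguments: {"type":"object","properties":{"targets":{"type":"array","items":{"type":"array","items":{"type":"number"}}}},"required":["targets"]}

```bash
mkdir -p pics; python3 - <<'E'
from plant import *
import cv2,numpy as np
for n in("scene","top"):
    c=read_camera(n); cv2.imwrite(f"pics/{n}0.png",c["pixels"][:,:,::-1]); print(n,c["K"].tolist(),c["R"].round(4).tolist(),c["t"].round(4).tolist())
o=get_obs();print(o["clock"],o["position"],o["eef_rot"],o["gripper_width"])
E
```

```text
scene [[571.8427428719743, 0.0, 325.00784493356974], [0.0, 571.8427428719743, 239.06071353399147], [0.0, 0.0, 1.0]] [[0.175, 0.9845, 0.0139], [0.6064, -0.0967, -0.7892], [-0.7756, 0.1466, -0.6139]] [0.0336, -0.2556, 1.6365]
top [[445.7309814983773, 0.0, 322.90599324843123], [0.0, 445.7309814983773, 240.98534121139565], [0.0, 0.0, 1.0]] [[0.0236, -0.9993, 0.0287], [-0.9938, -0.0266, -0.1076], [0.1082, -0.026, -0.9938]] [-0.1594, 0.5203, 0.9906]
0.1 [ 0.18505002 -0.54382651  0.2303911 ] [[ 9.46764659e-01  3.21926465e-01 -1.80401133e-04]
 [ 3.21926280e-01 -9.46763141e-01  1.73921724e-03]
 [ 3.89102914e-04 -1.70470528e-03 -9.99998471e-01]] 0.0854555734944505
```

View pics/scene0.png

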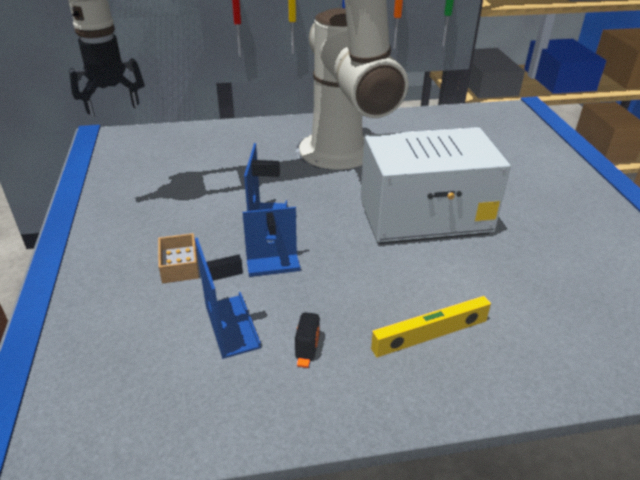

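View pics/top0.png

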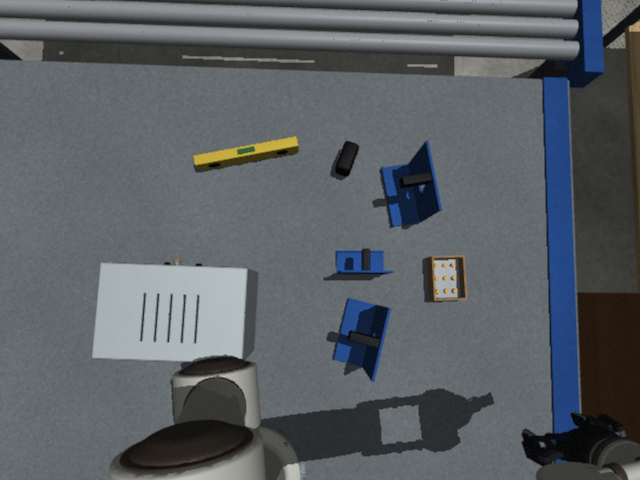

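Three blue brackets: A at top (410,190), B at (362,262), C at (362,335). B looks smallest, about 110 mm wide. I'll confirm it in enlarged crops.

```bash
python3 - <<'E'
import cv2,numpy as np
s=cv2.imread("pics/scene0.png");t=cv2.imread("pics/top0.png")
a=cv2.resize(s[140:280,180:310],None,fx=4,fy=4,interpolation=cv2.INTER_CUBIC)
b=s[125:245,355:515]
cv2.imwrite("pics/c1.png",cv2.resize(s[190:280,230:310],(720,810),interpolation=cv2.INTER_CUBIC)[:600] if 0 else cv2.resize(s[195:280,190:310],(780,552),interpolation=cv2.INTER_CUBIC))
cv2.imwrite("pics/c2.png",cv2.resize(b,(800,600),interpolation=cv2.INTER_CUBIC))
cv2.imwrite("pics/c3.png",cv2.resize(t[225:375,310:460],(600,600),interpolation=cv2.INTER_CUBIC))
E
```

```text
(no output)
```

View pics/c1.png

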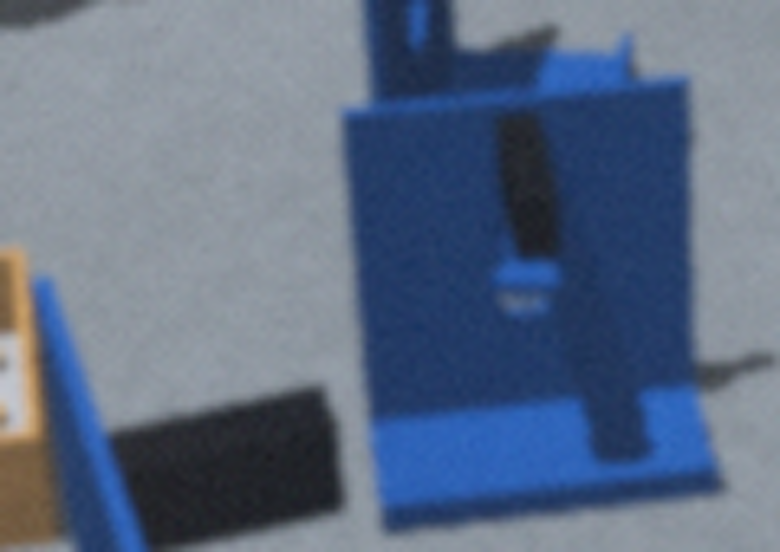

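View pics/c2.png

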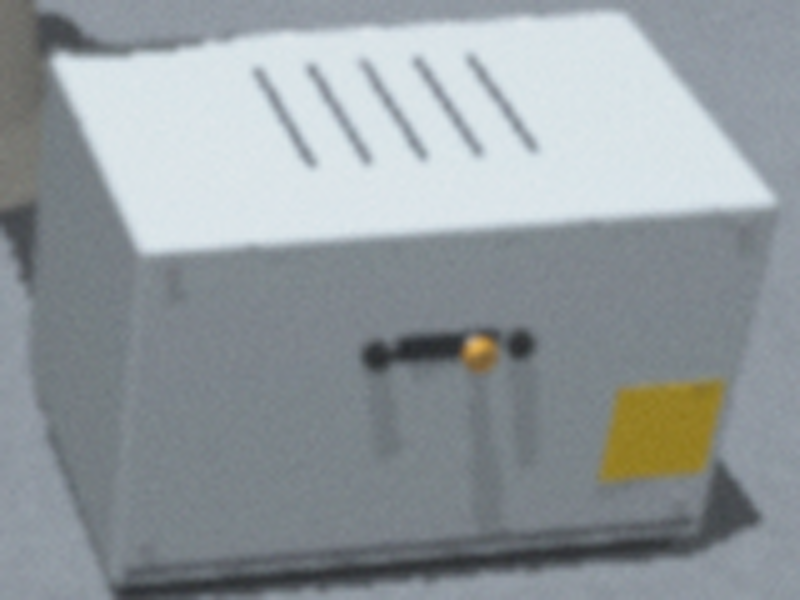

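View pics/c3.png

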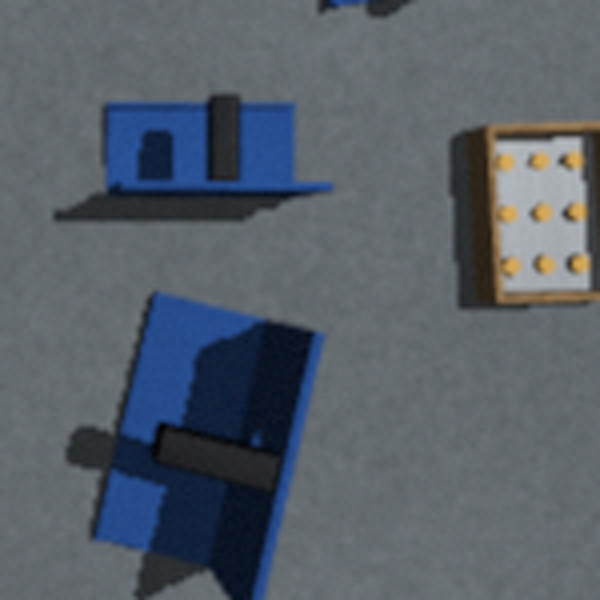

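Seen: B at top (362,262) / scene (272,240) is narrow (about 48 px), upright and facing +x. A and C are visibly larger, so B is the smallest and the one to use. The brass head is at scene (451,195.6), well to the right of the buffer midpoint. Next I fit the poses.

```bash
cat > h.py <<'E'
from plant import *
import cv2,numpy as np
from scipy.optimize import least_squares
def cams(): return {n:read_camera(n) for n in("scene","top")}
def proj(c,P):
    q=(c["R"]@np.atleast_2d(P).T).T+c["t"]; q=q@c["K"].T; return q[:,:2]/q[:,2:]
def Rz(a): return np.array([[np.cos(a),-np.sin(a),0],[np.sin(a),np.cos(a),0],[0,0,1]])
def fit(C,obs,x0,extra=0):
    """obs: (cam, local point mm (callable of extra params), (u,v))"""
    def res(p):
        r=[]
        for n,l,uv in obs:
            l=np.array(l(p) if callable(l) else l)/1000
            r+=list(proj(C[n],Rz(p[2])@l+[p[0],p[1],0])[0]-uv)
        return np.array(r)
    s=least_squares(res,x0,loss="soft_l1",x_scale=[.01,.01,.05]+[10]*extra); return s.x,res(s.x).reshape(-1,2)
E
python3 - <<'E'
from h import *
C=cams()
c1=lambda u,v:(190+u/6.5-.4,195+v/6.494-.4)
c2=lambda u,v:(355+u/5-.4,125+v/5-.4)
c3=lambda u,v:(310+u/4-.4,225+v/4-.4)
b=[("scene",(4,-55,130),c1(345,114)),("scene",(4,55,130),c1(690,84)),("scene",(55,-55,0),c1(386,532)),("scene",(55,55,0),c1(722,490)),
("top",(2,-55,130),c3(333,187)),("top",(55,55,12),c3(104,103)),("top",(55,-55,12),c3(296,103)),("top",(50,7,125),c3(209,95)),("top",(50,-7,125),c3(240,95))]
x,r=fit(C,b,[.4,-.1,0]);print("bracket",x.round(4),np.degrees(x[2]));print(r.round(1).tolist())
print("grip",(Rz(x[2])@[.03,0,.1125]+[x[0],x[1],0]).round(4))
e=[("scene",(90,-140,190),c2(140,253)),("scene",(90,140,190),c2(776,207)),("scene",(-90,-140,190),c2(50,55)),("scene",(-90,140,190),c2(628,12)),
("top",(90,140,190),(101,263)),("top",(90,-140,190),(247,268)),("top",(-90,140,190),(93,357)),
("scene",(97,-32,130),c2(377,356)),("scene",(97,32,130),c2(521,344)),("scene",lambda p:(102,p[3],130),c2(480,353))]
x,r=fit(C,e,[.4,.3,0,5],1);print("encl",x.round(4),np.degrees(x[2]));print(r.round(1).tolist())
print("screwface pt",(Rz(x[2])@[.09,x[3]/1000,.13]+[x[0],x[1],0]).round(4))
o=get_obs();print(o["clock"],o["joints"].round(3),o["position"])
E
```

```text
bracket [ 0.4509 -0.2332  0.0189] 1.0810507363888555
[[-0.6, 0.4], [-0.1, -0.4], [-0.3, 0.4], [-0.3, 0.8], [-0.5, 0.2], [0.2, 0.1], [-0.8, 0.4], [0.1, -0.0], [-0.9, 0.0]]
grip [ 0.4809 -0.2327  0.1125]
encl [ 0.3641  0.1421 -0.0178 12.5499] -1.0209143500315425
[[-1.0, -0.5], [1.1, -0.7], [-1.4, -1.8], [-0.7, -0.5], [-1.7, -1.6], [0.6, -0.3], [-3.1, 1.5], [-0.2, 1.2], [-0.2, 1.3], [0.1, 1.5]]
screwface pt [0.4543 0.153  0.13  ]
0.2 [-1.453  0.159  1.598 -0.     1.386 -0.21 ] [ 0.18504978 -0.54402235  0.23067823]
```

Emit:
servo_tool([
  [0.19,-0.1,0,0,0,9,1],
  [0.38,-0.199,0,0,0,17.7,1],
  [0.38,-0.199,0,0,0,17.7,1],
  [0.38,-0.199,0,0,0,17.7,1],
  [0.38,-0.199,0,0,0,17.7,1],
  [0.38,-0.199,0,0,0,17.7,1],
  [0.38,-0.199,0,0,0,17.7,1],
  [0.38,-0.199,0,0,0,17.7,1],
  [0.38,-0.199,0,0,0,17.7,1],
  [0.38,-0.199,0,0,0,17.7,1],
  [0.38,-0.199,0,0,0,17.7,1],
  [0.38,-0.199,0,0,0,17.7,1],
  [0.38,-0.199,0,0,0,17.7,1],
  [0.38,-0.199,0,0,0,17.7,1],
  [0.38,-0.199,0,0,0,17.7,1],
  [0.38,-0.199,0,0,0,17.7,1],
])

```text
clock: 1.53
position: [0.4801, -0.2347, 0.2313]
eef_rot: [[1.0, 0.017, -0.0], [0.017, -1.0, -0.0], [-0.0, 0.0, -1.0]]
contact_force: [-0.6, -0.0, 0.1]
gripper_width: 0.0854
grasp_force: 0.0
```

Emit:
servo_tool([
  [0,-0.002,0.03,0,0,0,1],
  [0,-0.002,0.06,0,0,0,1],
  [0,-0.002,0.09,0,0,0,1],
  [0,-0.002,0.115,0,0,0,1],
  [0,-0.002,0.13,0,0,0,1],
  [0,-0.002,0.14,0,0,0,1],
  [0,-0.002,0.14,0,0,0,0],
  [0,-0.002,0.14,0,0,0,-0.4],
  [0,-0.002,0.14,0,0,0,-0.5],
  [0,-0.002,0.14,0,0,0,-0.6],
  [0,-0.002,0.14,0,0,0,-0.7],
  [0,-0.002,0.14,0,0,0,-1],
  [0,-0.002,0.14,0,0,0,-1],
  [0,-0.002,0.14,0,0,0,-1],
  [0,-0.002,0.14,0,0,0,-1],
  [0,-0.002,0.14,0,0,0,-1],
])

```text
clock: 2.87
position: [0.4817, -0.2321, 0.0924]
eef_rot: [[1.0, 0.019, 0.002], [0.019, -1.0, -0.001], [0.002, 0.001, -1.0]]
contact_force: [0.7, -0.1, 5.0]
gripper_width: 0.0133
grasp_force: 59.7
```

Emit:
servo_tool([
  [0,0,-0.015,0,0,0,-1],
  [0,0,-0.04,0,0,0,-1],
  [0.005,-0.01,-0.065,0,0,0,-1],
  [0.01,-0.025,-0.077,0,0,0.2,-1],
  [0.015,-0.05,-0.077,0,0,0.4,-1],
  [0.02,-0.08,-0.077,0,0,0.6,-1],
  [0.027,-0.112,-0.077,0,0,0.8,-1],
  [0.033,-0.145,-0.077,0,0,1,-1],
  [0.04,-0.18,-0.077,0,0,1.2,-1],
  [0.046,-0.215,-0.077,0,0,1.4,-1],
  [0.052,-0.25,-0.077,0,0,1.6,-1],
  [0.058,-0.285,-0.077,0,0,1.8,-1],
  [0.063,-0.317,-0.077,0,0,2.1,-1],
  [0.067,-0.345,-0.077,0,0,2.1,-1],
  [0.07,-0.366,-0.077,0,0,2.1,-1],
  [0.07,-0.378,-0.077,0,0,2.1,-1],
  [0.07,-0.3825,-0.077,0,0,2.1,-1],
  [0.07,-0.3825,-0.077,0,0,2.1,-1],
  [0.07,-0.3825,-0.077,0,0,2.1,-1],
])

```text
clock: 4.45
position: [0.5432, 0.1511, 0.1678]
eef_rot: [[1.0, -0.018, -0.001], [-0.018, -1.0, -0.001], [-0.001, 0.001, -1.0]]
contact_force: [0.3, -0.4, -3.0]
gripper_width: 0.0136
grasp_force: 59.0
```

```bash
python3 - <<'E'
from h import *
C=cams(); o=get_obs(); print(o["clock"],o["position"],o["eef_rot"].round(4),o["contact_force"].round(1),o["ft_torque"].round(2))
s=C["scene"]["pixels"][:,:,::-1];t=C["top"]["pixels"][:,:,::-1]
cv2.imwrite("pics/s1.png",s);cv2.imwrite("pics/t1.png",t)
P=proj(C["scene"],[[.5,.15,.13]])[0];Q=proj(C["top"],[[.5,.15,.13]])[0];print(P,Q)
u,v=P.astype(int);a=cv2.resize(s[v-45:v+75,u-60:u+60],(600,600),interpolation=cv2.INTER_CUBIC)
u2,v2=Q.astype(int);b=cv2.resize(t[v2-60:v2+40,u2-50:u2+50],(600,600),interpolation=cv2.INTER_CUBIC)
print("scene off",u-60,v-45,"top off",u2-50,v2-60)
cv2.imwrite("pics/s1c.png",a);cv2.imwrite("pics/t1c.png",b)
E
```

```text
4.55 [0.5434675  0.15078084 0.1681096 ] [[ 9.998e-01 -1.930e-02 -5.000e-04]
 [-1.930e-02 -9.998e-01 -6.000e-04]
 [-5.000e-04  6.000e-04 -1.000e+00]] [-0.7 -0.2 -2.6] [ 0.01 -0.01  0.  ]
[454.96158332 205.7122232 ] [179.29280358 243.63700792]
scene off 394 160 top off 129 183
```

View pics/s1c.png

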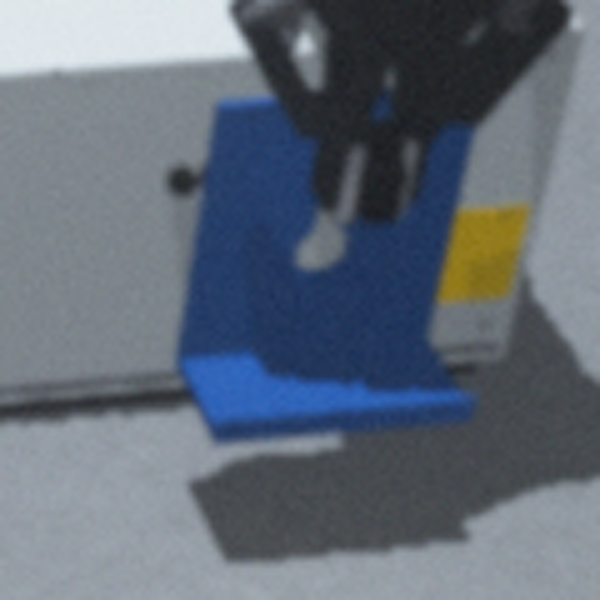

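The view shows the bracket held level and square: plate left edge at crop (185,365)–(220,103), hole bottom (318,270), lip from (215,438) to (475,418). Next I fit its pose in the hand.

```bash
python3 - <<'E'
from h import *
C=cams()
c=lambda u,v:(394+u/5-.4,160+v/5-.4)
Z=lambda x,y,z:(lambda p:(x,y,z+p[3]))
b=[("scene",Z(4,-55,130),c(219,103)),("scene",Z(55,-55,0),c(214,440)),("scene",Z(55,55,0),c(475,418)),("scene",Z(4,-55,5),c(183,362)),("scene",Z(0,0,44),c(318,271)),("scene",Z(55,55,12),c(476,394))]
x,r=fit(C,b,[.51,.15,-.018,75],1);print(x.round(4),np.degrees(x[2]));print(r.round(1).tolist())
o=get_obs();print(o["position"],o["clock"])
E
```

```text
[ 5.10000e-01  1.52600e-01 -2.06000e-02  7.44847e+01] -1.1809773478397012
[[0.3, 0.3], [0.4, 0.4], [-0.5, 0.2], [-0.5, -0.9], [-0.2, -0.9], [0.4, 0.4]]
[0.54362615 0.15098634 0.16831609] 4.65
```

Emit:
servo_tool([
  [-0.008,0,0,0,0,0,-1],
  [-0.018,0,0,0,0,0,-1],
  [-0.028,0,0,0,0,0,-1],
  [-0.035,0,0,0,0,0,-1],
  [-0.039,0,0,0,0,0,-1],
  [-0.041,0,0,0,0,0,-1],
  [-0.0425,0,0,0,0,0,-1],
  [-0.044,0,0,0,0,0,-1],
  [-0.0445,0,0,0,0,0,-1],
  [-0.0445,0,0,0,0,0,-1],
])

```text
clock: 5.48
position: [0.4992, 0.1529, 0.1683]
eef_rot: [[1.0, -0.018, 0.0], [-0.018, -1.0, 0.0], [0.0, -0.0, -1.0]]
contact_force: [-0.4, -0.4, -3.6]
gripper_width: 0.013
grasp_force: 59.0
```

Emit:
servo_tool([
  [-0.001,0,0,0,0,0,-1],
  [-0.002,0,0,0,0,0,-1],
  [-0.003,0,0,0,0,0,-1],
  [-0.004,0,0,0,0,0,-1],
  [-0.004,0,0,0,0,0,-1],
])

```text
clock: 5.9
position: [0.4948, 0.153, 0.1683]
eef_rot: [[1.0, -0.018, -0.0], [-0.018, -1.0, 0.0], [-0.0, -0.0, -1.0]]
contact_force: [0.7, 0.5, -3.9]
gripper_width: 0.0134
grasp_force: 59.0
```

Emit:
servo_tool([
  [-0.001,0,0,0,0,0,-1],
  [-0.002,0,0,0,0,0,-1],
  [-0.003,0,0,0,0,0,-1],
  [-0.003,0,0,0,0,0,-1],
])

```text
clock: 6.23
position: [0.4918, 0.1531, 0.1683]
eef_rot: [[1.0, -0.018, -0.0], [-0.018, -1.0, 0.0], [-0.0, -0.0, -1.0]]
contact_force: [0.7, 0.0, -4.2]
gripper_width: 0.0134
grasp_force: 59.0
```

Emit:
servo_tool([
  [-0.001,0,0,0,0,0,-1],
  [-0.002,0,0,0,0,0,-1],
  [-0.002,0,0,0,0,0,-1],
  [-0.002,0,0,0,0,0,-1],
])

```text
clock: 6.57
position: [0.4905, 0.1531, 0.1685]
eef_rot: [[1.0, -0.018, 0.001], [-0.018, -1.0, 0.0], [0.001, -0.0, -1.0]]
contact_force: [1.6, -0.6, -4.5]
gripper_width: 0.0131
grasp_force: 58.9
```

Emit:
servo_tool([
  [-0.001,0,0,0,0,0,-1],
  [-0.002,0,0,0,0,0,-1],
  [-0.002,0,0,0,0,0,-1],
  [-0.002,0,0,0,0,0,-1],
])

```text
clock: 6.9
position: [0.4888, 0.1531, 0.1686]
eef_rot: [[1.0, -0.018, 0.002], [-0.018, -1.0, 0.0], [0.002, -0.0, -1.0]]
contact_force: [4.5, 0.3, -6.0]
gripper_width: 0.0132
grasp_force: 58.7
```

Emit:
servo_tool([
  [-0.001,0,0,0,0,0,-1],
  [-0.002,0,0,0,0,0,-1],
  [-0.003,0,0,0,0,0,-1],
  [-0.003,0,0,0,0,0,-1],
  [-0.003,0,0,0,0,0,-1],
])

```text
clock: 7.32
position: [0.4868, 0.1531, 0.1688]
eef_rot: [[1.0, -0.018, 0.005], [-0.018, -1.0, 0.0], [0.005, -0.0, -1.0]]
contact_force: [8.3, -0.5, -7.1]
gripper_width: 0.0133
grasp_force: 58.4
```

```bash
python3 - <<'E'
from h import *
C=cams(); o=get_obs(); print(o["position"],o["contact_force"].round(1),o["ft_torque"].round(2))
s=C["scene"]["pixels"][:,:,::-1]
u,v=proj(C["scene"],[[.46,.15,.13]])[0].astype(int)
print(u-50,v-40)
cv2.imwrite("pics/s2c.png",cv2.resize(s[v-40:v+60,u-50:u+50],(600,600),interpolation=cv2.INTER_CUBIC))
E
```

```text
[0.48678878 0.15311069 0.16878291] [ 8.7  0.7 -7.9] [ 0.01 -1.92  0.1 ]
398 155
```

View pics/s2c.png

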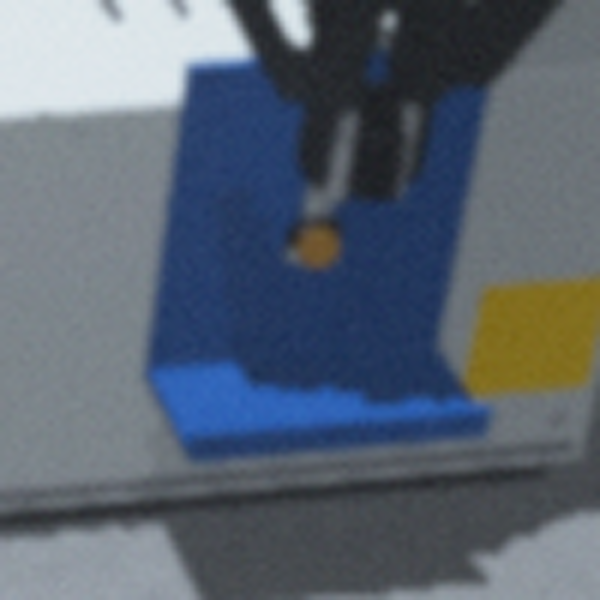

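The brass head shows through the hole at crop (320,245), with the slot centre about 1.5 mm to its left. The force matches buffers alone, so I press slightly further, shift 1 mm toward +y, then start sliding down.

Emit:
servo_tool([
  [-0.001,-0.0005,0,0,0,0,-1],
  [-0.0015,-0.001,0,0,0,0,-1],
  [-0.0015,-0.001,0,0,0,0,-1],
])

```text
clock: 7.67
position: [0.4858, 0.1534, 0.1689]
eef_rot: [[1.0, -0.018, 0.006], [-0.018, -1.0, -0.002], [0.006, 0.002, -1.0]]
contact_force: [9.5, -2.0, -7.8]
gripper_width: 0.0137
grasp_force: 58.4
```

Emit:
servo_tool([
  [0,0,0.001,0,0,0,-1],
  [0,0,0.002,0,0,0,-1],
  [0,0,0.003,0,0,0,-1],
  [0,0,0.004,0,0,0,-1],
  [0,0,0.005,0,0,0,-1],
  [0,0,0.005,0,0,0,-1],
])

```text
clock: 8.17
position: [0.487, 0.1539, 0.1661]
eef_rot: [[1.0, -0.018, 0.009], [-0.018, -1.0, -0.0], [0.009, 0.0, -1.0]]
contact_force: [8.1, -1.4, 1.1]
gripper_width: 0.0135
grasp_force: 59.9
```

Emit:
servo_tool([
  [0,0,-0.002,0,0,0,-1],
  [0,0,-0.004,0,-0.7,0,-1],
  [-0.001,0,-0.004,0,-1.5,0,-1],
  [-0.001,0,-0.004,0,-1.5,0,-1],
  [-0.001,0,-0.004,0,-1.5,0,-1],
])

```text
clock: 8.58
position: [0.485, 0.154, 0.1682]
eef_rot: [[1.0, -0.018, -0.02], [-0.018, -1.0, 0.0], [-0.02, -0.0, -1.0]]
contact_force: [8.4, -0.2, -6.2]
gripper_width: 0.0134
grasp_force: 58.8
```

```bash
python3 - <<'E'
from h import *
C=cams(); o=get_obs(); print(o["position"],o["contact_force"].round(1),o["ft_torque"].round(2),o["eef_rot"][:,2])
s=C["scene"]["pixels"][:,:,::-1];t=C["top"]["pixels"][:,:,::-1]
u,v=proj(C["scene"],[[.46,.15,.13]])[0].astype(int)
u2,v2=proj(C["top"],[[.46,.15,.13]])[0].astype(int)
print(u-40,v-35,u2-40,v2-40)
f=lambda a:cv2.resize(a,(400,400),interpolation=cv2.INTER_CUBIC)
cv2.imwrite("pics/s3c.png",np.hstack([f(s[v-35:v+45,u-40:u+40]),f(t[v2-40:v2+40,u2-40:u2+40])]))
E
```

```text
[0.48495741 0.15398883 0.16825056] [ 8.7 -0.7 -5.8] [-0.04 -1.96  0.14] [-1.99435622e-02  3.67051188e-04 -9.99801040e-01]
408 160 138 223
```

View pics/s3c.png

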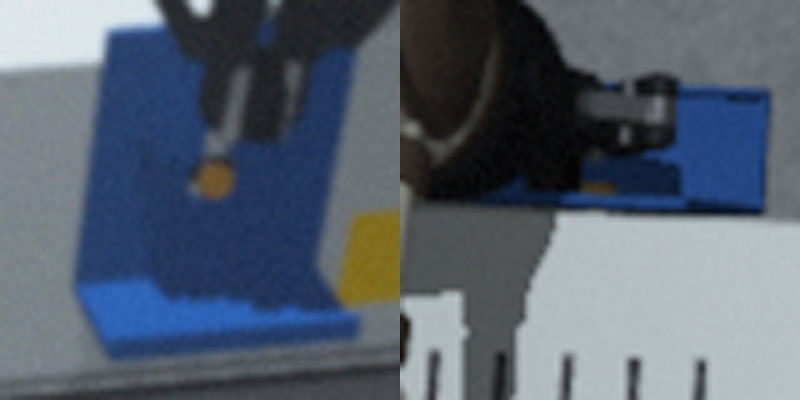

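Emit:
servo_tool([
  [-0.001,0,0,0,0,0,-1],
  [-0.002,0,0,0,0,0,-1],
  [-0.002,0,0,0,0,0,-1],
])

```text
clock: 8.93
position: [0.4834, 0.154, 0.1686]
eef_rot: [[1.0, -0.018, -0.019], [-0.018, -1.0, 0.0], [-0.019, -0.0, -1.0]]
contact_force: [11.0, -0.0, -5.6]
gripper_width: 0.0129
grasp_force: 58.6
```

Emit:
servo_tool([
  [0,0,0.001,0,0,0,-1],
  [-0.0003,0,0.002,0,0,0,-1],
  [-0.0006,0,0.003,0,0,0,-1],
  [-0.001,0,0.004,0,0,0,-1],
  [-0.001,0,0.004,0,0,0,-1],
])

```text
clock: 9.35
position: [0.4838, 0.1541, 0.1667]
eef_rot: [[1.0, -0.018, -0.015], [-0.018, -1.0, 0.001], [-0.015, -0.0, -1.0]]
contact_force: [10.4, 0.0, 2.7]
gripper_width: 0.0129
grasp_force: 60.1
```

Emit:
servo_tool([
  [0,0,0.001,0,0,0,-1],
  [0,0,0.002,0,0,0,-1],
  [0,0,0.003,0,0,0,-1],
  [0,0,0.004,0,0,0,-1],
  [0,0,0.004,0,0,0,-1],
])

```text
clock: 9.77
position: [0.4838, 0.1542, 0.1629]
eef_rot: [[1.0, -0.018, -0.015], [-0.018, -1.0, 0.001], [-0.015, -0.0, -1.0]]
contact_force: [9.8, 0.3, 1.3]
gripper_width: 0.0129
grasp_force: 60.1
```

Emit:
servo_tool([
  [0,0,0.001,0,0,0,-1],
  [0,0,0.002,0,0,0,-1],
  [0,0,0.003,0,0,0,-1],
  [0,0,0.004,0,0,0,-1],
  [0,0,0.005,0,0,0,-1],
  [0,0,0.005,0,0,0,-1],
])

```text
clock: 10.27
position: [0.4839, 0.1542, 0.158]
eef_rot: [[1.0, -0.018, -0.014], [-0.018, -1.0, 0.001], [-0.014, -0.0, -1.0]]
contact_force: [9.5, -0.8, 2.4]
gripper_width: 0.0128
grasp_force: 60.2
```

Emit:
servo_tool([
  [0,0,0.001,0,0,0,-1],
  [0,0,0.002,0,0,0,-1],
  [0,0,0.003,0,0,0,-1],
  [0,0,0.004,0,0,0,-1],
  [0,0,0.004,0,0,0,-1],
])

```text
clock: 10.68
position: [0.4839, 0.1542, 0.1541]
eef_rot: [[1.0, -0.018, -0.014], [-0.018, -1.0, 0.001], [-0.014, -0.0, -1.0]]
contact_force: [10.1, 0.2, 2.7]
gripper_width: 0.0133
grasp_force: 60.2
```

Emit:
servo_tool([
  [0,0,0.001,0,0,0,-1],
  [0,0,0.002,0,0,0,-1],
  [0,0,0.003,0,0,0,-1],
  [0,0,0.004,0,0,0,-1],
  [0,0,0.004,0,0,0,-1],
])

```text
clock: 11.1
position: [0.484, 0.1542, 0.1501]
eef_rot: [[1.0, -0.018, -0.014], [-0.018, -1.0, 0.001], [-0.014, -0.001, -1.0]]
contact_force: [11.1, -0.9, 3.0]
gripper_width: 0.0131
grasp_force: 60.2
```

Emit:
servo_tool([
  [0,0,0.001,0,0,0,-1],
  [0,0,0.002,0,0,0,-1],
  [0,0,0.002,0,0,0,-1],
])

```text
clock: 11.35
position: [0.4841, 0.1542, 0.1483]
eef_rot: [[1.0, -0.018, -0.013], [-0.018, -1.0, 0.001], [-0.013, -0.001, -1.0]]
contact_force: [11.1, 0.2, 4.3]
gripper_width: 0.0131
grasp_force: 60.4
```

Emit:
servo_tool([
  [0,0,0.001,0,0,0,-1],
  [0,0,0.002,0,0,0,-1],
  [0,0,0.002,0,0,0,-1],
])

```text
clock: 11.6
position: [0.4844, 0.1542, 0.1478]
eef_rot: [[1.0, -0.018, -0.013], [-0.018, -1.0, 0.001], [-0.013, -0.0, -1.0]]
contact_force: [7.8, -0.8, 12.2]
gripper_width: 0.0132
grasp_force: 61.4
```

Emit:
servo_tool([
  [0.001,0,0,0,0,0,-1],
  [0.002,0,0,0,0,0,-1],
  [0.002,0,0,0,0,0,-1],
  [0.002,0,0,0,0,0,-0.6],
  [0.002,0,0,0,0,0,-0.3],
  [0.002,0,0,0,0,0,0.2],
  [0.002,0,0,0,0,0,0.6],
  [0.002,0,0,0,0,0,0.6],
  [0.002,0,0,0,0,0,0.6],
  [0.002,0,0,0,0,0,0.6],
])

```text
clock: 12.43
position: [0.4806, 0.1542, 0.1421]
eef_rot: [[0.999, -0.018, -0.027], [-0.018, -1.0, 0.0], [-0.027, 0.0, -1.0]]
contact_force: [-0.1, 0.1, 0.0]
gripper_width: 0.068
grasp_force: 0.0
```

Emit:
servo_tool([
  [0.002,0,-0.008,0,0,0,0.6],
  [0.004,0,-0.02,0,0,0,0.6],
  [0.005,0,-0.04,0,0,0,0.6],
  [0.005,0,-0.065,0,0,0,0.6],
  [0.005,0,-0.09,0,0,0,0.6],
  [0.005,0,-0.12,0,0,0,0.6],
  [0.005,0,-0.15,0,0,0,0.6],
  [0.0,0.05,-0.17,0,0,0,0.6],
  [-0.01,0.08,-0.18,0,0,0,0.6],
  [-0.02,0.11,-0.18,0,0,0,0.6],
  [-0.03,0.14,-0.18,0,0,0,0.6],
  [-0.04,0.17,-0.18,0,0,0,0.6],
  [-0.04,0.2,-0.18,0,0,0,0.6],
  [-0.04,0.2,-0.18,0,0,0,0.6],
  [-0.04,0.2,-0.18,0,0,0,0.6],
])

```text
clock: 13.68
position: [0.4422, -0.0462, 0.3247]
eef_rot: [[0.999, -0.021, -0.024], [-0.021, -1.0, 0.0], [-0.024, 0.0, -1.0]]
contact_force: [0.4, 0.8, -0.3]
gripper_width: 0.0688
grasp_force: 0.0
```

```bash
python3 - <<'E'
from h import *
C=cams(); o=get_obs(); print(o["clock"],o["position"],o["contact_force"].round(1))
s=C["scene"]["pixels"][:,:,::-1]
u,v=proj(C["scene"],[[.46,.15,.13]])[0].astype(int)
print(u-55,v-55)
cv2.imwrite("pics/s4c.png",cv2.resize(s[v-55:v+65,u-60:u+60],(600,600),interpolation=cv2.INTER_CUBIC))
E
```

```text
13.7833 [ 0.44234338 -0.04466663  0.32417936] [ 0.4 -0.3 -0.7]
393 140
```

View pics/s4c.png

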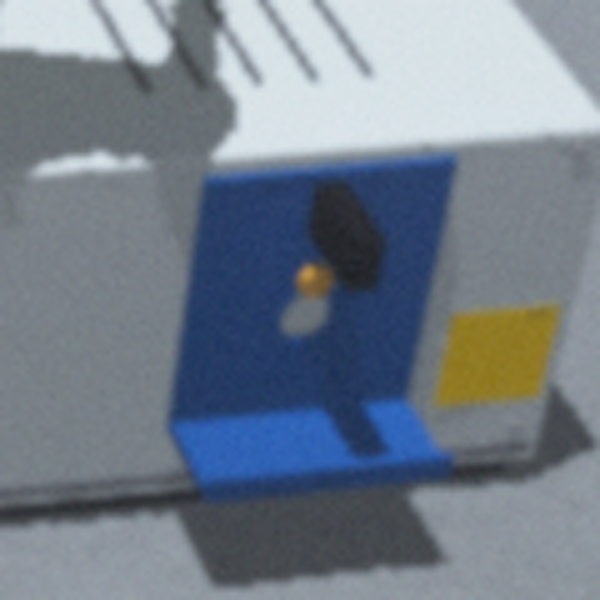

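The bracket hangs level on the screw: head at crop (314,280) at the top of the slot, hole below it at (303,318), and its top edge parallel to the enclosure's. The stop was felt after 20.8 mm of travel, and the gripper is well clear.

```bash
python3 -c "
from plant import *
print(hand_in())"
```

```text
the job is handed in; nothing more can be done
None
```

The smallest blue bracket (B) is hanging straight on the brass screw, fully home in the slot, released after 13.8 s; I never touched the level, tape or carton, and the job is handed in (no verdict was returned).

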